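# Fit the splined feed gear to the rattan splitter's gearbox

### The job

Fit the red feed gear on the upright splined shaft of the green gearbox: press lightly and rock it round until the teeth mesh, then ease it fully home, never forcing it or letting it drop. Then put the brass collar over the end of the shaft, flat on top of the gear. Leave everything else on the bench where it is.

Things in the scene. Friction and masses are not known exactly. Their poses are not given: they have to be found in the camera images.
- gear: loose red gear lying boss up, 0.4-0.75 kg, 50 mm high: toothed red disc 90 mm across, 18 mm thick; above it a hexagonal dark steel boss, 52 mm across flats, to grip. Through bore: 6 inward teeth 7 mm wide, tips 14.5 mm from the axis, full height, one behind each flat's middle. Origin: centre of underside, z up, x at the middle of a flat; flats and teeth every 60 degrees from x
- seat (a point): top centre of the round steel shoulder, 50 mm across, on the green gearbox, 92 mm above the bench: the seated gear's underside rests here. The upright splined shaft rises from it on its z axis; x, y are the gearbox's axes, not the teeth's. More than 80 N between gear and gearbox (pressing, ramming or dropping) spoils the teeth and fails; 5 to 12 N is enough
- spline_top (a point): on the shaft axis, 30 mm above seat: flat upper ends of the shaft's 6 teeth (6 mm wide, 36 mm across tips, 26 mm roots). Their angle is NOT measured: find it by feel. The gear meshes within about 5 degrees and 1 mm, else stands on these ends. The shaft turns only above 0.6 N m and is sprung: pressed, it sinks up to 8 mm, from about 4 N to 14 N, then stops hard. This point stays put
- shaft_end (a point): top of the shaft's plain round nose, 19 mm across, on the shaft axis, 78 mm above seat (28 mm above the top of a seated gear)
- gearbox: green gearbox, fixed, may stand turned: base 150 x 150 mm, body 125 x 125 mm, top face 86 mm above the bench, upright shaft at its centre; origin: centre of its underside
- collar: loose brass ring lying flat, 44 mm outside, 25 mm bore, 20 mm high, about 80 g; origin: centre of its underside, z up. In place its underside is 50 mm above seat
- blue_gear: the spare blue gear, about 84 mm across and 34 mm high, with a plain bore; not for this machine, leave it; origin: centre of its underside
- glue_jar: jar of glue with blue label and white lid, 72 mm across, 95 mm high; leave it; origin: centre of its underside
- hammer: hammer lying on the bench behind the gearbox; leave it; origin: under its middle
- screwdriver: screwdriver with yellow handle, lying on the bench behind the gearbox; leave it; origin: under its middle
- wrench: wrench lying on the bench on the robot's right; leave it; origin: under its middle
There are look-alikes about, which are no part of the job. What is shaped like the collar but black is not meant.

How it is judged:
By the outcome, as a careful person would: the job done as asked, in the order asked, and still so for the second after the job is handed in, with the robot touching nothing.
It also fails if it takes over 61 s, if anything falls off the work surface, if the arm or the gripper's body presses on something with over 40 N, if the wrist force passes 120 N, or if a joint passes its speed limit or range.

### The arm

A 6-joint arm with a two-finger parallel gripper is mounted at the origin on the work surface. World frame = base frame: x ahead of the robot, y to its left, z up, the work surface at z = 0. Lengths are in m, angles in degrees, forces in N, time in s.
With the tool pointing down it reaches from about 0.35 to 0.875 m from the base axis. Payload 4.2 kg.
Tool frame: the origin (TCP) lies on the front face of the gripper's body, between the roots of the fingers; the fingertips stand 70 mm ahead of it and the grasp point (between the pads) lies 51 mm ahead of it; z points along the fingers, y is the line along which they close (so a half turn about z gives the same grasp; the last joint's range is limited). The gripper opens to 87 mm and grips with 3 to 60 N. Pads are 19 mm wide; open, the fingers measure 117 mm over their backs; the gripper's body (75 mm by 190 mm) begins 51 mm behind the grasp point.
Start: joints at [86.837, 22.042, 0.453, 0, -68.411, -14.817], TCP at [0.193, 0.594, 0.292] pointing down, gripper open.
Joint ranges: [-179.83, 179.83], [-69.29, 118.12], [-61.27, 80.66], [-181.25, 117.63], [-171.15, -9.14], [-177.46, 177.46]. Speed limits (degrees/s): [159.86, 159.86, 180, 180, 180, 180].

### API

Orientations are given as a 3x3 rotation matrix whose columns are the frame's x, y, z axes.
In Python, from station import r gives the robot as it stands.
- The arm moves only by the shell command python3 -m pendant 'ROWS' [OPENING]. ROWS is JSON, a list of rows, each a list of 2 entries, a list of its own where there are three numbers: the shift along the tool's x, y, z in mm, then the turn, a rotation vector about the tool's x, y, z in rad. A call has 1 to 10 rows; each row is the pose to reach, as a shift and turn from the pose commanded when the call began, along the tool's axes at that moment; what a row does not reach only later rows make up. A row lasts 1/10 s, in which the tool goes at most 50 mm and 8.59 degrees, less where a joint would pass 70% of its speed; a pose out of reach is approached as far as the arm can. A call with a gripper value outside its range is refused whole. OPENING is the opening, from 0 (shut) to 1 (fully open), set as the call begins (- or left out, the last holds). The fingers move at their own pace and stop on an object; the grip force is fixed at half the most. Time passes only in rows, so rows that repeat a pose let the fingers close. It gives the time, the measured TCP pose, the force, the opening and the grip force at its end, in the units of the state.
- r.sense(): the state, without advancing time (a new reading comes with each control period).
- r.capture(name): name is "side" or "top"; returns a dict with "frame" (420x560x3 uint8, red, green, blue), "vertical_fov" (degrees; the focal length in pixels is half the picture's height over the tangent of half this angle, whatever the lens; pixels are square), "cx", "cy" (the principal point, pixels), "rvec" (rotation vector, rad) and "tvec" (3), from world to camera coordinates, as OpenCV has them. Camera axes: x right, y down, z forward; pixel columns grow to the right and rows downward; lengths in m; the calibration is good to about 2 mm. A picture is of the moment at which its call begins. There is no depth.
- r.finish_job(): hands the job in; it is judged then, once.
The state is a dict: "time_s": time; "joints": joint angles; "joint_velocities": joint speeds; "effort": joint torques, N m; "tcp_pos": TCP position; "ee_rot": TCP orientation; "wrist_force": force on the tool from outside, world axes, zero at the start; "moment": the same for the moment, N m; "gripper_width": opening from 0.0 (shut) to 1.0 (fully open); "gripper_force": force on a finger pad.
Only numpy, scipy, OpenCV 4.12 (cv2) and the standard library are available. Lean on these libraries where they do the work, as an engineer would, in place of code of your own. Each camera call takes 0.05 s, during which the arm holds its last target. There are 200 camera calls.

## Working session

There is one attempt and no reset: what is moved stays moved. The work goes in short steps, Python scripts to look and compute and a shell command to move; the robot and the scene stay as the last step left them, time stands still between calls to the robot, and variables do not carry over. Pictures are saved under pics/ and viewed, at most 12 in all, crops included, and the job is handed in when it is done.

```bash
mkdir -p pics; ls; cat > h.py <<'E'
import cv2,numpy as np
from station import r
def cap(n):
    c=r.capture(n); f=c["frame"]; F=f.shape[0]/2/np.tan(np.radians(c["vertical_fov"])/2)
    R=cv2.Rodrigues(np.array(c["rvec"],float))[0]; t=np.array(c["tvec"],float)
    return dict(f=f,F=F,cx=c["cx"],cy=c["cy"],R=R,t=t,o=-R.T@t)
def ray(c,u,v): 
    return c["R"].T@np.array([(u-c["cx"])/c["F"],(v-c["cy"])/c["F"],1.])
def onz(c,u,v,z):
    d=ray(c,u,v); return c["o"]+d*(z-c["o"][2])/d[2]
def proj(c,p):
    q=c["R"]@np.array(p)+c["t"]; return q[:2]/q[2]*c["F"]+[c["cx"],c["cy"]]
E
python3 - <<'E'
from h import *
for n in("side","top"):
    c=cap(n); cv2.imwrite(f"pics/{n}0.png",c["f"][...,::-1]); print(n,c["o"],c["F"],c["cx"],c["cy"])
s=r.sense(); print(s["time_s"],s["tcp_pos"],s["ee_rot"],s["wrist_force"],s["gripper_width"])
E
```

```text
pics
side [0.51772966 0.65715596 0.7706452 ] 395.4276777712343 278.7013642509626 208.34666130683325
top [ 0.37813207 -0.05414724  1.39592583] 410.2521321870934 284.23722924463306 201.0163771415253
0.1 [0.19276933 0.59411427 0.29127906] [[ 9.51118383e-01 -3.08826078e-01 -5.24194220e-04]
 [-3.08826510e-01 -9.51116486e-01 -1.90203854e-03]
 [ 8.88293387e-05  1.97094890e-03 -9.99998054e-01]] [ 0.05589146 -0.71312673 -0.14250667] 1.0008194171431977
```

View pics/top0.png

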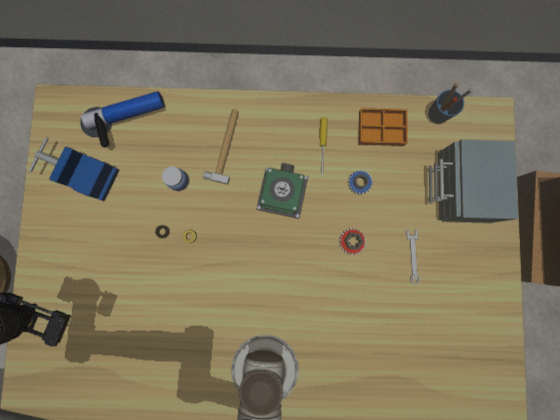

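View pics/side0.png

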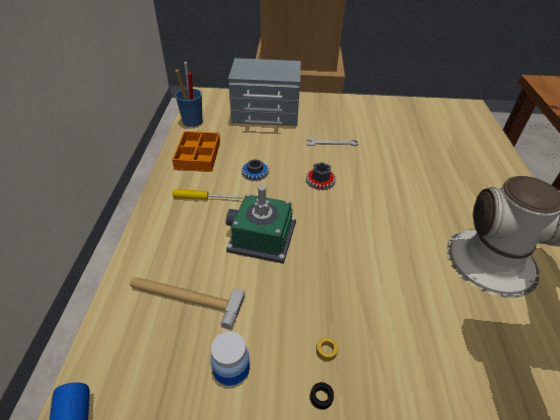

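Candidates: red gear top(352,241)/side(321,175), not the blue gear top(360,182)/side(255,169). Brass collar top(190,236)/side(327,348), not the black ring top(162,231)/side(322,395). Gearbox is at top(283,190)/side(262,215). I choose the red gear and the brass ring, and check both in one close crop.

```bash
python3 - <<'E'
from h import *
T=cap("top");S=cap("side")
def crop(c,u,v,h,w=400,hh=300):
    k=w/(2*h); M=np.float32([[k,0,w/2-k*u],[0,k,hh/2-k*v]]); return cv2.warpAffine(c["f"],M,(w,hh),flags=cv2.INTER_CUBIC)
im=np.vstack([np.hstack([crop(T,352,241,27),crop(S,321,175,32)]),np.hstack([crop(S,263,218,54),crop(T,190,236,27)])])
cv2.imwrite("pics/c1.png",im[...,::-1])
def hull(c,u,v,rad,fn):
    hsv=cv2.cvtColor(c["f"],cv2.COLOR_RGB2HSV).astype(int); m=fn(hsv).astype(np.uint8)
    w=np.zeros_like(m); cv2.circle(w,(u,v),rad,1,-1); m=m*w
    p=cv2.findNonZero(m); h=cv2.convexHull(p); return h.reshape(-1,2).astype(float),m.sum()
red=lambda h:((h[...,0]<8)|(h[...,0]>172))&(h[...,1]>150)&(h[...,2]>60)
brs=lambda h:(h[...,0]>15)&(h[...,0]<35)&(h[...,1]>170)&(h[...,2]>70)
grn=lambda h:(h[...,0]>50)&(h[...,0]<95)&(h[...,1]>80)
def report(nm,c,u,v,rad,fn,z):
    h,n=hull(c,u,v,rad,fn)
    P=np.array([onz(c,*p,z)[:2] for p in h]); (x,y),rr=cv2.minEnclosingCircle((P*1000).astype(np.float32))
    e=cv2.fitEllipse((P*1000).astype(np.float32)); print(nm,n,"circ",x,y,rr,"ell",e)
report("gearT",T,352,241,25,red,.018);report("gearS",S,321,175,28,red,.010)
report("colT",T,190,236,14,brs,.02);report("colS",S,327,348,20,brs,.010)
h,n=hull(T,283,190,35,grn); P=np.array([onz(T,*p,.086)[:2] for p in h]); print("gbT",n,cv2.minAreaRect((P*1000).astype(np.float32)))
E
```

```text
gearT 156 circ 425.45709228515625 -283.0022888183594 38.94140625 ell ((425.3809814453125, -282.38128662109375), (75.55268096923828, 76.85003662109375), 61.46399688720703)
gearS 148 circ 420.0263366699219 -277.4126892089844 46.57664108276367 ell ((420.502685546875, -284.532470703125), (75.3993911743164, 104.02991485595703), 172.4615020751953)Traceback (most recent call last):
  File "<stdin>", line 19, in <module>
  File "<stdin>", line 15, in report
  File "<stdin>", line 10, in hull
cv2.error: OpenCV(4.12.0) /io/opencv/modules/imgproc/src/convhull.cpp:143: error: (-215:Assertion failed) total >= 0 && (depth == CV_32F || depth == CV_32S) in function 'convexHull'
```

View pics/c1.png

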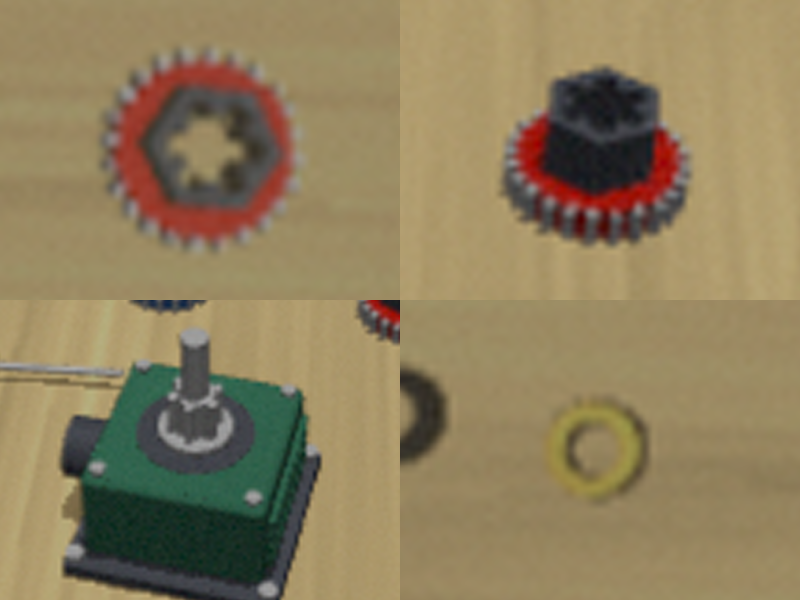

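The crop confirms the red gear, boss up: hex top centre at top(353.5,240.6)/side(321.5,167.3), with flats facing about world ±x. It also confirms the brass ring at top(189.6,236) and the shaft nose at side(261.6,187.7).

```bash
cat >> h.py <<'E'
def crop(c,u,v,h,w=400,hh=300):
    k=w/(2*h); M=np.float32([[k,0,w/2-k*u],[0,k,hh/2-k*v]]); return cv2.warpAffine(c["f"],M,(w,hh),flags=cv2.INTER_CUBIC)
def tri(A,a,B,b):
    d1=ray(A,*a);d2=ray(B,*b); s=np.linalg.lstsq(np.c_[d1,-d2],B["o"]-A["o"],rcond=None)[0]
    p=A["o"]+d1*s[0];q=B["o"]+d2*s[1]; return (p+q)/2,np.linalg.norm(p-q)
E
python3 - <<'E'
from h import *
T=cap("top");S=cap("side")
print("hexT",onz(T,353.5,240.6,.05),"hexS",onz(S,321.5,167.3,.05),tri(T,(353.5,240.6),S,(321.5,167.3)))
print("noseS",onz(S,261.6,187.7,.17))
def blob(c,u,v,rad,fn):
    hsv=cv2.cvtColor(c["f"],cv2.COLOR_RGB2HSV).astype(int); m=fn(hsv).astype(np.uint8)
    w=np.zeros_like(m); cv2.circle(w,(u,v),rad,1,-1); m=m*w; p=cv2.findNonZero(m)
    return None if p is None else p.reshape(-1,2).astype(float)
for c,u,v in((T,190,236),(S,327,348)): 
    hsv=cv2.cvtColor(c["f"],cv2.COLOR_RGB2HSV); print(hsv[v-9:v+10:2,u-9:u+10:2].tolist()[0][:4], [tuple(x) for x in hsv[v,u-12:u+12:2].tolist()])
for c,u,v,z in((T,283,190,.086),):
    p=blob(c,u,v,40,lambda h:(h[...,0]>50)&(h[...,0]<95)&(h[...,1]>80)); P=np.array([onz(c,*q,z)[:2] for q in p]).astype(np.float32)*1000
    print("gb",len(P),cv2.minAreaRect(P))
im=np.hstack([crop(T,283,190,20,400,400),crop(S,262,200,28,400,400)]); cv2.imwrite("pics/c2.png",im[...,::-1])
E
```

```text
hexT [ 0.4250396 -0.2809023  0.05     ] hexS [ 0.42153072 -0.27999425  0.05      ] (array([ 0.42326647, -0.28065346,  0.04980264]), np.float64(0.0035979717164023083))
noseS [ 0.57879732 -0.03580141  0.17      ]
[[21, 95, 156], [21, 94, 157], [20, 94, 157], [20, 94, 157]] [(21, 95, 151), (21, 96, 151), (22, 101, 151), (24, 145, 153), (20, 100, 99), (20, 98, 151), (21, 96, 151), (21, 107, 152), (27, 137, 154), (20, 104, 101), (20, 98, 151), (20, 97, 153)]
[[20, 97, 174], [21, 163, 169], [22, 176, 174], [22, 177, 177]] [(21, 96, 173), (21, 181, 151), (22, 175, 178), (21, 147, 167), (21, 103, 164), (20, 96, 168), (21, 100, 164), (22, 104, 159), (21, 115, 120), (20, 197, 92), (22, 177, 176), (22, 178, 173)]
gb 111 ((583.679443359375, -42.99745178222656), (113.3904800415039, 108.0009994506836), 78.54559326171875)
```

View pics/c2.png

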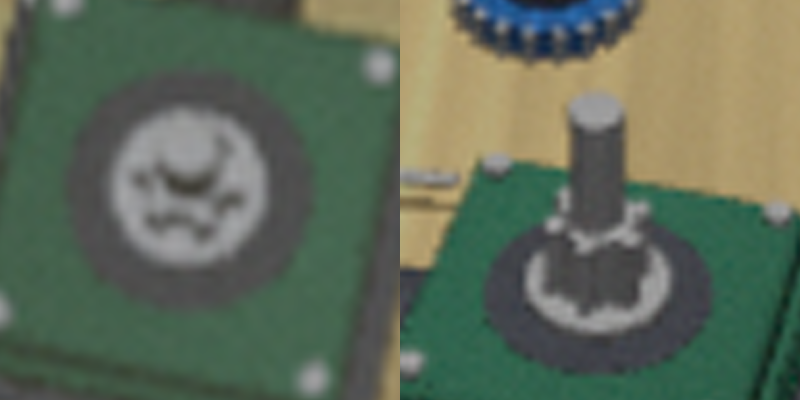

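The crop shows the shoulder disc centre at top(281.9,188.6) and side(261.8,211.9), and the nose at top(281.8,184) and side(261.4,187.4).

```bash
python3 - <<'E'
from h import *
T=cap("top");S=cap("side")
print("shT",onz(T,281.9,188.6,.092),"noseT",onz(T,281.8,184,.17),"shS",onz(S,261.8,211.9,.092),"noseS",onz(S,261.44,187.4,.17),tri(T,(281.8,184),S,(261.4,187.4)))
for n,c,u,v,rad,th,z in(("T",T,190,236,13,122,.02),("S",S,327,348,18,140,.01)):
    hsv=cv2.cvtColor(c["f"],cv2.COLOR_RGB2HSV); m=(hsv[...,1]>th).astype(np.uint8); w=np.zeros_like(m); cv2.circle(w,(u,v),rad,1,-1)
    h=cv2.convexHull(cv2.findNonZero(m*w)).reshape(-1,2); P=np.array([onz(c,*q,z)[:2] for q in h]).astype(np.float32)*1000
    print("col",n,(m*w).sum(),cv2.fitEllipse(P),h.min(0),h.max(0))
s=r.sense();R=np.array(s["ee_rot"]); p=np.array(s["tcp_pos"])
# target: tool y along +-x world
for yaw in(-90,90,-30,30,0,60,-60,150):
    a=np.radians(yaw); 
    print(yaw)
    break
Rt=lambda a:np.array([[np.cos(a),np.sin(a),0],[np.sin(a),-np.cos(a),0],[0,0,-1]])
print("yaw now",np.degrees(np.arctan2(R[1,0],R[0,0])),"joints",s["joints"])
print(R.T@(np.array([.423,-.281,.16])-p)*1000, p)
E
```

```text
shT [ 0.58366609 -0.04244541  0.092     ] noseT [ 0.58545208 -0.04243607  0.17      ] shS [ 0.57883889 -0.03536302  0.092     ] noseS [ 0.57925396 -0.03683335  0.17      ] (array([ 0.58292435, -0.04222508,  0.1660062 ]), np.float64(0.006326596688396887))
col T 92 ((426.1412048339844, 264.02679443359375), (41.42949676513672, 43.08570861816406), 155.75811767578125) [183 230] [195 242]
col S 344 ((422.3177185058594, 267.4103088378906), (43.65486145019531, 51.49955368041992), 163.35403442382812) [317 337] [337 360]
-90
yaw now -17.978869984543117 joints [ 8.68386813e+01  2.20495221e+01  4.42693143e-01 -4.48457919e-03
 -6.84120524e+01 -1.48159007e+01]
[489.11482452 761.58727195 132.35138506] [0.19285674 0.59441549 0.29208777]
```

```bash
cat >> h.py <<'E'
from scipy.spatial.transform import Rotation as Ro
def goal(x,y,z,yaw):
    "rows entry from measured pose to world TCP pose, tool down, tool x at yaw deg"
    s=r.sense();R=np.array(s["ee_rot"]);p=np.array(s["tcp_pos"]);a=np.radians(yaw)
    Rt=np.array([[np.cos(a),np.sin(a),0],[np.sin(a),-np.cos(a),0],[0,0,-1]])
    print("goal",np.round(R.T@(np.array([x,y,z])-p)*1000,1).tolist(),np.round(Ro.from_matrix(R.T@Rt).as_rotvec(),4).tolist())
def st():
    s=r.sense();R=np.array(s["ee_rot"]);print("t%.2f"%s["time_s"],np.round(s["tcp_pos"],4),"yaw %.2f"%np.degrees(np.arctan2(R[1,0],R[0,0])),"tilt",np.round(R[:2,2],4),"F",np.round(s["wrist_force"],2),"M",np.round(s["moment"],3),"w %.3f g %.1f"%(s["gripper_width"],s["gripper_force"]))
E
python3 -c "
from h import *
st();goal(.46,.2,.28,-78);goal(.423,-.281,.25,-151.5)"
```

```text
t0.40 [0.1929 0.5944 0.2921] yaw -17.98 tilt [-0.0001 -0.0003] F [ 0.12 -0.82 -0.47] M [-0.006  0.003  0.038] w 0.999 g 0.0
goal [375.8, 292.7, 12.2] [0.0003, -0.0002, 1.0476]
goal [489.1, 761.6, 42.4] [0.0002, -0.0004, 2.3304]
```

```bash
python3 -m pendant '[[[376,293,12],[0,0,1.05]],[[376,293,12],[0,0,1.05]],[[376,293,12],[0,0,1.05]],[[376,293,12],[0,0,1.05]],[[376,293,12],[0,0,1.05]],[[376,293,12],[0,0,1.05]],[[376,293,12],[0,0,1.05]],[[376,293,12],[0,0,1.05]],[[489,762,42],[0,0,2.33]],[[489,762,42],[0,0,2.33]]]' 1; python3 -c "
from h import *
st();goal(.423,-.281,.2,-151.5)"
```

```text
time_s: 1.4
tcp_pos: [0.4184, 0.1616, 0.2762]
ee_rot: [[-0.099, -0.995, 0.0], [-0.995, 0.099, 0.0], [-0.0, -0.0, -1.0]]
wrist_force: [0.1, -0.2, 0.4]
gripper_width: 0.998
gripper_force: 0.0
t1.40 [0.4184 0.1616 0.2762] yaw -95.71 tilt [0.0002 0.    ] F [ 0.07 -0.18  0.36] M [ 0.068 -0.122  0.012] w 0.998 g 0.0
goal [439.9, -48.6, 76.2] [-0.0002, 0.0002, 0.9738]
```

```bash
python3 -m pendant '[[[440,-49,76],[0,0,0.974]],[[440,-49,76],[0,0,0.974]],[[440,-49,76],[0,0,0.974]],[[440,-49,76],[0,0,0.974]],[[440,-49,76],[0,0,0.974]],[[440,-49,76],[0,0,0.974]],[[440,-49,76],[0,0,0.974]],[[440,-49,76],[0,0,0.974]],[[440,-49,76],[0,0,0.974]],[[440,-49,76],[0,0,0.974]]]'>/dev/null; python3 -c "
from h import *
st();goal(.423,-.281,.2,-151.5)
T=cap('top');S=cap('side')
cv2.imwrite('pics/c3.png',np.hstack([crop(T,353,241,33,400,400),crop(S,321,165,40,400,400)])[...,::-1])"
```

```text
t2.40 [ 0.4253 -0.2836  0.1989] yaw -151.53 tilt [-0.0017 -0.0002] F [-0.47  0.54 -0.35] M [ 0.184 -0.056 -0.054] w 0.997 g 0.0
goal [0.8, 3.4, -1.1] [0.0006, -0.0016, -0.0006]
```

View pics/c3.png

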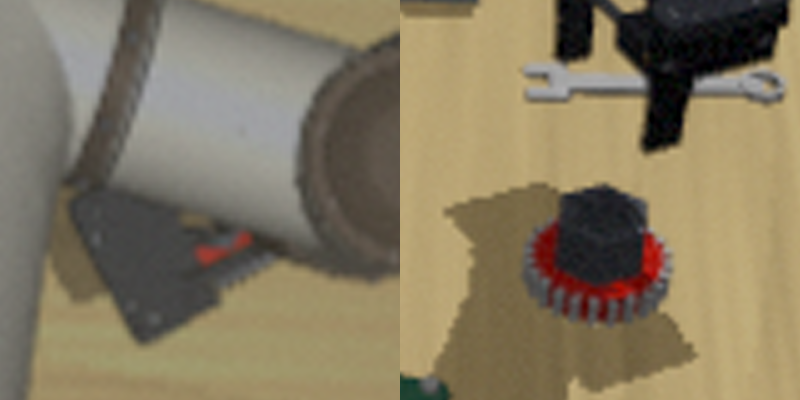

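The side crop shows the open fingertips at about side(332,155) and side(315.4,136.6), above the gear. The arm hides it from the top camera.

```bash
python3 -c "
from h import *
st();S=cap('side');s=r.sense();R=np.array(s['ee_rot']);p=np.array(s['tcp_pos'])
for h in(.0435,.0505,.0585):
  for sg in(1,-1): print(h,sg,proj(S,p+R@[0,sg*h,.07]),proj(S,p+R@[.0095,sg*h,.07]),proj(S,p+R@[-.0095,sg*h,.07]))
print('mid seen at z', onz(S,323.7,145.8,p[2]-.07),p)
goal(.423,-.281,.15,-151.5)"
```

```text
t2.50 [ 0.4255 -0.2802  0.1998] yaw -151.31 tilt [-0.0011  0.0004] F [ 0.08  1.27 -0.19] M [ 0.164 -0.12   0.061] w 0.998 g 0.0
0.0435 1 [330.82659605 153.17613366] [333.76982589 152.34396227] [327.86639445 154.01310365]
0.0435 -1 [315.14869668 136.96727033] [317.99132283 136.21983405] [312.29048167 137.71880552]
0.0505 1 [332.15831158 154.55295045] [335.10988334 153.71337342] [329.18964915 155.39738892]
0.0505 -1 [313.95356282 135.73166083] [316.78833863 134.99049871] [311.10330222 136.4768715 ]
0.0585 1 [333.69386681 156.14051038] [336.65501778 155.29235375] [330.71548779 156.99360161]
0.0585 -1 [312.59910124 134.33132766] [315.42494911 133.5972444 ] [309.75788629 135.06940289]
mid seen at z [ 0.42329628 -0.27482875  0.13020624] [ 0.42574826 -0.27921232  0.20020624]
goal [3.3, -0.3, 50.2] [0.0004, -0.0002, 0.0054]
```

```bash
python3 -m pendant '[[[3,1,20],[0,0,0.004]],[[3,1,45],[0,0,0.004]],[[3,1,50],[0,0,0.004]],[[3,1,50],[0,0,0.004]]]'>/dev/null; python3 -c "
from h import *
st();goal(.424,-.282,.092,-151.5)"
```

```text
t2.95 [ 0.4231 -0.2786  0.1503] yaw -151.23 tilt [-0.0011  0.0002] F [-0.1  -0.67  0.51] M [ 0.057 -0.193  0.028] w 0.997 g 0.0
goal [0.8, -3.5, 58.3] [0.0007, -0.0009, 0.0048]
```

```bash
python3 -m pendant '[[[1,-3,20],[0,0,0.004]],[[1,-3,45],[0,0,0.004]],[[1,-3,58],[0,0,0.004]],[[1,-3,58],[0,0,0.004]],[[1,-3,58],[0,0,0.004]]]'; python3 -c "
from h import *
st();goal(.424,-.282,.092,-151.5)"
```

```text
time_s: 3.45
tcp_pos: [0.4246, -0.2828, 0.0936]
ee_rot: [[-0.879, -0.477, 0.002], [-0.477, 0.879, -0.001], [-0.001, -0.002, -1.0]]
wrist_force: [0.9, -1.0, 0.7]
gripper_width: 0.999
gripper_force: 0.0
t3.45 [ 0.4246 -0.2828  0.0936] yaw -151.51 tilt [ 0.0021 -0.001 ] F [ 0.91 -0.97  0.73] M [ 0.076 -0.148  0.015] w 0.999 g 0.0
goal [0.1, 1.0, 1.6] [-0.0018, 0.0013, -0.0002]
```

```bash
python3 -m pendant '[[[0,0,1],[0,0,0]],[[0,0,1],[0,0,0]],[[0,0,1],[0,0,0]],[[0,0,1],[0,0,0]],[[0,0,1],[0,0,0]],[[0,0,1],[0,0,0]],[[0,0,1],[0,0,0]],[[0,0,1],[0,0,0]]]' 0.3 | tail -2; python3 -c "
from h import *
st()"; python3 -m pendant '[[[0,0,-20],[0,0,0]],[[0,0,-60],[0,0,0]],[[0,0,-109],[0,0,0]],[[0,0,-149],[0,0,0]],[[0,0,-149],[0,0,0]],[[0,0,-149],[0,0,0]]]'|tail -3;python3 -c "
from h import *
st();goal(.583,-.041,.275,-120)"
```

```text
gripper_width: 0.593
gripper_force: 29.8
t4.25 [ 0.4228 -0.2824  0.0914] yaw -151.62 tilt [-0.0017  0.0009] F [-1.37  4.9   5.1 ] M [ 1.614  0.55  -0.109] w 0.593 g 29.8
wrist_force: [-0.2, 0.4, -5.8]
gripper_width: 0.595
gripper_force: 29.7
t4.85 [ 0.423  -0.2826  0.2397] yaw -151.64 tilt [0.0004 0.001 ] F [-0.15  0.4  -5.79] M [ 0.144 -0.069  0.068] w 0.595 g 29.7
goal [-255.6, 136.6, -35.0] [0.0005, 0.001, -0.5522]
```

```bash
python3 -m pendant '[[[0,0,-40],[0,0,0]],[[-30,15,-45],[0,0,-0.1]],[[-80,43,-45],[0,0,-0.25]],[[-128,68,-45],[0,0,-0.4]],[[-170,90,-45],[0,0,-0.5]],[[-210,110,-45],[0,0,-0.55]],[[-240,128,-45],[0,0,-0.55]],[[-256,137,-45],[0,0,-0.55]],[[-256,137,-45],[0,0,-0.55]],[[-256,137,-45],[0,0,-0.55]]]'|tail -3;python3 -c "
from h import *
st();goal(.583,-.041,.275,-120)
T=cap('top');S=cap('side')
c=np.array([.581,-.038])
for x,y in((565,197),(555,225),(590,242),(633,237),(642,208)):
  q=onz(S,262+(x-600)/7.14,200+(y-200)/7.14,.122)[:2]-onz(S,262+(597-600)/7.14,200+(218-200)/7.14,.122)[:2]; print(np.linalg.norm(q)*1e3,np.degrees(np.arctan2(q[1],q[0]))%60)
cv2.imwrite('pics/c4.png',np.hstack([crop(T,283,190,40,400,500),crop(S,262,165,48,400,500)])[...,::-1])"
```

```text
wrist_force: [0.6, -0.3, -5.0]
gripper_width: 0.599
gripper_force: 29.7
t5.85 [ 0.5824 -0.0408  0.2826] yaw -120.08 tilt [-0.0057 -0.0007] F [ 0.63 -0.31 -5.  ] M [ 0.017 -0.081 -0.021] w 0.599 g 29.7
goal [-0.1, -0.6, 7.6] [0.0046, -0.0034, -0.0014]
15.12153469792767 20.527483814172754
14.482891002769549 18.05876420943832
11.969214400898561 23.431527738430404
15.277329345727484 26.64952557301666
15.96550087734968 22.395462728510495
```

View pics/c4.png

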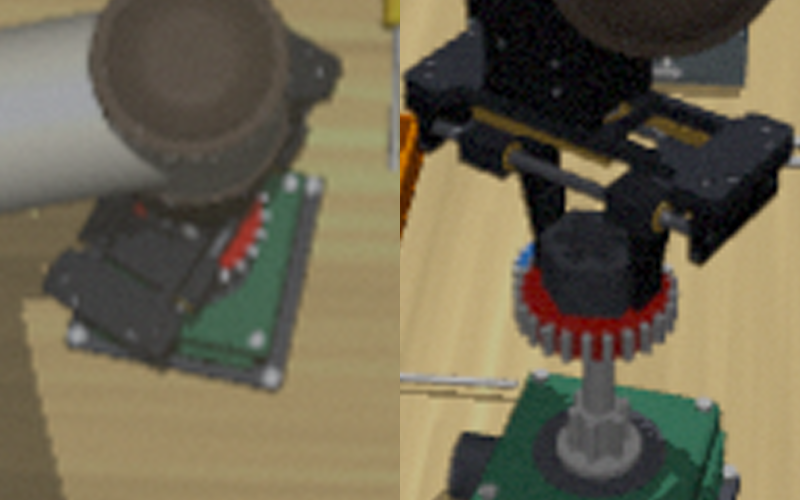

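The side crop shows the gear held over the shaft, its rim spanning columns 513 to 677 in the crop, centre about side(260.8,176). The shoulder is at about side(261.8,211.8).

```bash
python3 -c "
from h import *
st();S=cap('side');s=r.sense();p=np.array(s['tcp_pos']);zb=p[2]-.0915
a=np.linspace(0,2*np.pi,361)
for z in(zb,zb+.018):
  q=np.array([proj(S,[p[0]+.045*np.cos(t),p[1]+.045*np.sin(t),z]) for t in a]); print('pred rim',z,q.min(0),q.max(0))
# seen rim: non-wood, from red mask hull
hsv=cv2.cvtColor(S['f'],cv2.COLOR_RGB2HSV).astype(int);m=(((hsv[...,0]<8)|(hsv[...,0]>172))&(hsv[...,1]>140)).astype(np.uint8);m[:150]=0;m[200:]=0;m[:,:230]=0;m[:,295:]=0
b=cv2.findNonZero(m).reshape(-1,2);print('red',b.min(0),b.max(0),len(b))
q=np.array([proj(S,[p[0]+.038*np.cos(t),p[1]+.038*np.sin(t),zb+.018]) for t in a]);print('pred r38',q.min(0),q.max(0))
q=np.array([proj(S,[.583+.025*np.cos(t),-.041+.025*np.sin(t),.092]) for t in a]);print('pred shoulder',q.min(0),q.max(0))
g=[proj(S,[.583+.0095*np.cos(t),-.041+.0095*np.sin(t),.17]) for t in a];print('pred nose',np.min(g,0),np.max(g,0))
cv2.imwrite('pics/c5.png',np.hstack([crop(S,262,182,25,400,600),crop(S,262,205,22,400,600)])[...,::-1])
"
```

```text
t5.95 [ 0.5824 -0.0416  0.284 ] yaw -120.16 tilt [-0.003  -0.0005] F [ 0.42 -0.34 -4.29] M [ 0.091 -0.113 -0.021] w 0.594 g 29.7
pred rim 0.19305361201348945 [240.36500585 166.20225848] [279.73940567 191.2842519 ]
pred rim 0.21105361201348943 [240.00962901 160.08340517] [279.93411803 185.06676737]
red [244 160] [292 190] 222
pred r38 [243.13013199 161.90019495] [276.83744547 182.98920046]
pred shoulder [250.13755554 203.29450312] [270.44522466 217.40686766]
pred nose [255.89598761 183.51413677] [264.06406525 188.83110216]
```

View pics/c5.png

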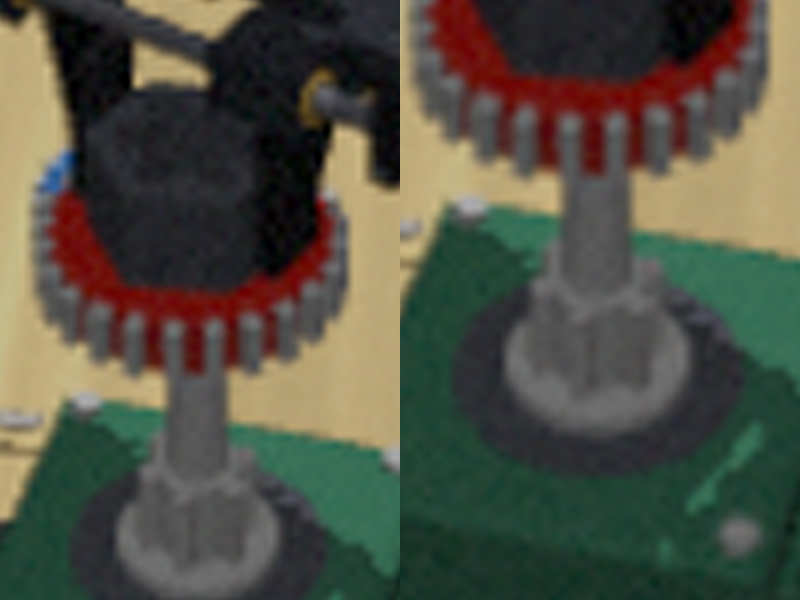

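The crop puts the rim at u≈260.8 and the shoulder at u≈261.8. That places the shaft near (0.581, -0.039), good to a few mm. I'll thread the gear over the nose, which has 5 mm of play, then centre it by touch.

```bash
cat >> h.py <<'E'
def avg(n=4):
    P=[];Y=[];F=[];M=[]
    for _ in range(n):
        s=r.sense();R=np.array(s["ee_rot"]);P.append(s["tcp_pos"]);F.append(s["wrist_force"]);M.append(s["moment"]);Y.append(np.degrees(np.arctan2(R[1,0],R[0,0])));r.capture("side")
    print("t%.2f avg"%s["time_s"],np.round(np.mean(P,0)*1000,2),"sd",np.round(np.std(P,0)*1000,2),"yaw %.2f"%np.mean(Y),"F",np.round(np.mean(F,0),2),"M",np.round(np.mean(M,0),3))
E
python3 -m pendant '[[[0,1,0],[0,0,0.07]],[[0,2,8],[0.003,-0.003,0.14]],[[0,2,8],[0.003,-0.003,0.14]],[[0,2,8],[0.003,-0.003,0.14]],[[0,2,8],[0.003,-0.003,0.14]]]'>/dev/null; python3 -c "
from h import *
avg();st();goal(.5815,-.0395,.2365,-128)"
```

```text
t6.65 avg [581.81 -39.85 277.75] sd [0.04 0.14 0.06] yaw -128.08 F [-0.13  0.43 -3.99] M [ 0.073 -0.1   -0.015]
t6.70 [ 0.5818 -0.0396  0.2776] yaw -128.08 tilt [0.0046 0.0009] F [ 0.49 -0.56 -4.02] M [ 0.068 -0.085 -0.031] w 0.598 g 29.7
goal [0.3, 0.4, 41.1] [-0.0031, 0.0035, -0.0015]
```

```bash
python3 -m pendant '[[[0,0,5],[-0.003,0.003,0]],[[0,0,9],[-0.003,0.003,0]],[[0,0,12],[-0.003,0.003,0]],[[0,0,15],[-0.003,0.003,0]],[[0,0,18],[-0.003,0.003,0]],[[0,0,20],[-0.003,0.003,0]],[[0,0,21],[-0.003,0.003,0]],[[0,0,21],[-0.003,0.003,0]]]'>/dev/null; python3 -c "
from h import *
avg(2);st()"
```

```text
t7.55 avg [581.83 -39.52 256.29] sd [0.04 0.01 0.1 ] yaw -128.10 F [-0.19  0.43 -4.63] M [ 0.067 -0.076  0.011]
t7.60 [ 0.5819 -0.0395  0.2565] yaw -128.10 tilt [0.0003 0.0003] F [-0.94 -0.14 -4.92] M [ 0.077 -0.065  0.   ] w 0.597 g 29.7
```

```bash
python3 -m pendant '[[[0,0,4],[0,0,0]],[[0,0,8],[0,0,0]],[[0,0,12],[0,0,0]],[[0,0,16],[0,0,0]],[[0,0,19],[0,0,0]],[[0,0,20],[0,0,0]],[[0,0,20],[0,0,0]]]'>/dev/null; python3 -c "
from h import *
avg(2);a=np.radians(-128)
R=np.array([[np.cos(a),np.sin(a)],[np.sin(a),-np.cos(a)]])
print('tool xy per 6mm: +wx',R.T@[6,0],'+wy',R.T@[0,6])"
```

```text
t8.35 avg [581.85 -39.54 236.24] sd [0.05 0.   0.11] yaw -128.10 F [-0.67 -0.29 -4.46] M [ 0.105 -0.103  0.048]
tool xy per 6mm: +wx [-3.69396885 -4.72806452] +wy [-4.72806452  3.69396885]
```

```bash
P='from h import *
avg(2)'; python3 -m pendant '[[[0,2,0],[0,0,0]],[[0,3.5,0],[0,0,0]],[[0,4.5,0],[0,0,0]],[[0,5,0],[0,0,0]],[[0,5,0],[0,0,0]]]'>/dev/null; python3 -c "$P";  python3 -m pendant '[[[0,-4,0],[0,0,0]],[[0,-6,0],[0,0,0]],[[0,-8,0],[0,0,0]],[[0,-9,0],[0,0,0]],[[0,-10,0],[0,0,0]],[[0,-10,0],[0,0,0]]]'>/dev/null; python3 -c "$P"
```

```text
t8.95 avg [578.24 -36.67 236.49] sd [0.   0.01 0.02] yaw -128.10 F [ 1.97 -1.76 -5.1 ] M [-0.568 -0.655  0.022]
t9.65 avg [585.76 -42.62 236.29] sd [0.03 0.02 0.01] yaw -128.11 F [ 0.1   0.33 -4.57] M [ 0.037 -0.102  0.044]
```

```bash
P='from h import *
avg(2)'; python3 -m pendant '[[[0,-0.7,0],[0,0,0]],[[0,-1.2,0],[0,0,0]],[[0,-1.5,0],[0,0,0]],[[0,-1.5,0],[0,0,0]]]'>/dev/null; python3 -c "$P";  python3 -m pendant '[[[2,5,0],[0,0,0]],[[4,5,0],[0,0,0]],[[5,5,0],[0,0,0]],[[5.5,5,0],[0,0,0]],[[5.5,5,0],[0,0,0]]]'>/dev/null; python3 -c "$P"
```

```text
t10.15 avg [586.43 -43.22 236.29] sd [0.   0.02 0.  ] yaw -128.10 F [-3.04  2.96 -2.2 ] M [ 0.957  0.812 -0.018]
t10.75 avg [579.74 -44.97 236.37] sd [0.01 0.05 0.01] yaw -128.11 F [ 0.29  0.15 -4.58] M [ 0.098 -0.122  0.021]
```

```bash
P='from h import *
avg(2)'; python3 -m pendant '[[[0.7,0.9,0],[0,0,0]],[[1.2,0.9,0],[0,0,0]],[[1.5,0.9,0],[0,0,0]],[[1.5,0.9,0],[0,0,0]]]'>/dev/null; python3 -c "$P";  python3 -m pendant '[[[-4,0,0],[0,0,0]],[[-8,0,0],[0,0,0]],[[-10,0,0],[0,0,0]],[[-11.5,0,0],[0,0,0]],[[-12,0,0],[0,0,0]],[[-12,0,0],[0,0,0]]]'>/dev/null; python3 -c "$P"
```

```text
t11.25 avg [577.98 -45.41 236.35] sd [0.01 0.01 0.  ] yaw -128.10 F [ 0.08 -0.3  -4.17] M [ 0.088 -0.06   0.028]
t11.95 avg [584.9  -36.62 236.23] sd [0.01 0.   0.  ] yaw -128.12 F [-1.16 -3.71 -4.02] M [-1.226  0.396 -0.007]
```

```bash
P='from h import *
avg(2)'; python3 -m pendant '[[[4,0,0],[0,0,0]],[[8,0,0],[0,0,0]],[[11,0,0],[0,0,0]],[[12.5,0,0],[0,0,0]],[[13.3,0,0],[0,0,0]],[[13.3,0,0],[0,0,0]]]'>/dev/null; python3 -c "$P"
```

```text
t12.65 avg [577.41 -46.06 236.41] sd [0.01 0.01 0.01] yaw -128.10 F [ 0.86  1.34 -4.22] M [ 0.544 -0.227  0.016]
```

```bash
P='from h import *
avg(2)'; python3 -m pendant '[[[-3,0,0],[0,0,0]],[[-6.4,0,3],[0,0,0]],[[-6.4,0,7],[0,0,0]],[[-6.4,0,11],[0,0,0]],[[-6.4,0,15],[0,0,0]],[[-6.4,0,17],[0,0,0]],[[-6.4,0,19],[0,0,0]],[[-6.4,0,19],[0,0,0]]]'>/dev/null; python3 -c "$P"; python3 -m pendant '[[[0,0,1],[0,0,0]],[[0,0,2],[0,0,0]],[[0,0,3],[0,0,0]],[[0,0,4],[0,0,0]],[[0,0,4.5],[0,0,0]],[[0,0,5],[0,0,0]],[[0,0,5],[0,0,0]]]'>/dev/null; python3 -c "$P"
```

```text
t13.55 avg [581.06 -41.44 217.16] sd [0.05 0.01 0.12] yaw -128.11 F [-0.3  -0.31 -3.91] M [ 0.076 -0.068 -0.003]
t14.35 avg [581.12 -41.38 212.87] sd [0.02 0.   0.02] yaw -128.09 F [-2.1   0.24  1.13] M [0.257 0.516 0.002]
```

```bash
P='from h import *
avg(2)'; python3 -m pendant '[[[0,0,1],[0,0,0]],[[0,0,2],[0,0,0.02]],[[0,0,2],[0,0,0.06]],[[0,0,2],[0,0,0.1]],[[0,0,2],[0,0,0.1]]]'>/dev/null; python3 -c "$P"; python3 -m pendant '[[[0,0,0],[0,0,-0.06]],[[0,0,0],[0,0,-0.12]],[[0,0,0],[0,0,-0.18]],[[0,0,0],[0,0,-0.2]],[[0,0,0],[0,0,-0.2]]]'>/dev/null; python3 -c "$P"
```

```text
t14.95 avg [581.62 -41.5  210.91] sd [0.   0.01 0.03] yaw -133.83 F [-1.27 -0.28  3.06] M [ 0.054  0.372 -0.043]
t15.55 avg [582.1  -41.16 210.88] sd [0.01 0.   0.03] yaw -122.39 F [1.62 0.52 3.17] M [ 0.396 -0.381  0.014]
```

```bash
P='from h import *
avg(2)'; python3 -m pendant '[[[0,0,0],[0,0,-0.05]],[[0,0,0],[0,0,-0.1]],[[0,0,0],[0,0,-0.15]],[[0,0,0],[0,0,-0.2]],[[0,0,0],[0,0,-0.2]]]'>/dev/null; python3 -c "$P"; python3 -m pendant '[[[0,0,0],[0,0,-0.05]],[[0,0,0],[0,0,-0.1]],[[0,0,0],[0,0,-0.15]],[[0,0,0],[0,0,-0.2]],[[0,0,0],[0,0,-0.2]]]'>/dev/null; python3 -c "$P"
```

```text
t16.15 avg [581.64 -41.34 210.64] sd [0.01 0.01 0.  ] yaw -110.95 F [0.99 1.01 2.42] M [ 0.309 -0.39   0.021]
t16.75 avg [580.54 -41.45 208.9 ] sd [0.   0.01 0.04] yaw -99.55 F [ 1.59  0.16 -4.38] M [ 0.019 -0.678  0.032]
```

```bash
P='from h import *
avg(2);st()'; python3 -m pendant '[[[0,0,1],[0,0,0]],[[0,0,2],[0,0,0]],[[0,0,3],[0,0,0]],[[0,0,4],[0,0,0]],[[0,0,4],[0,0,0]]]'>/dev/null; python3 -c "$P"
```

```text
t17.35 avg [580.75 -41.41 205.94] sd [0.   0.01 0.01] yaw -99.47 F [ 0.41 -0.63 -5.03] M [ 0.044 -0.211  0.003]
t17.40 [ 0.5808 -0.0414  0.206 ] yaw -99.47 tilt [-0.0011  0.0003] F [-0.46 -0.14 -5.18] M [ 0.02  -0.181 -0.01 ] w 0.598 g 29.7
```

```bash
P='from h import *
avg(2)'; python3 -m pendant '[[[0,0,2],[0,0,0]],[[0,0,4],[0,0,0]],[[0,0,6],[0,0,0]],[[0,0,8],[0,0,0]],[[0,0,9],[0,0,0]],[[0,0,9],[0,0,0]]]'>/dev/null; python3 -c "$P";  python3 -m pendant '[[[0,0,2],[0,0,0]],[[0,0,4],[0,0,0]],[[0,0,6],[0,0,0]],[[0,0,8],[0,0,0]],[[0,0,9],[0,0,0]],[[0,0,10],[0,0,0]],[[0,0,10],[0,0,0]]]'>/dev/null; python3 -c "$P"
```

```text
t18.05 avg [581.03 -41.38 197.14] sd [0.04 0.02 0.07] yaw -99.45 F [ 0.07 -0.48 -4.16] M [ 0.098 -0.064 -0.015]
t18.85 avg [581.09 -41.36 187.19] sd [0.04 0.02 0.06] yaw -99.45 F [-0.1   0.1  -4.61] M [ 0.069 -0.108  0.036]
```

Meshed and sliding freely. Now easing it onto the seat.

```bash
P='from h import *
avg(2)'; python3 -m pendant '[[[0,0,1],[0,0,0]],[[0,0,2],[0,0,0]],[[0,0,3],[0,0,0]],[[0,0,3.5],[0,0,0]],[[0,0,4],[0,0,0]],[[0,0,4],[0,0,0]]]'>/dev/null; python3 -c "$P"; python3 -m pendant '[[[0,0,0.3],[0,0,0]],[[0,0,0.6],[0,0,0]],[[0,0,0.9],[0,0,0]],[[0,0,0.9],[0,0,0]]]'>/dev/null; python3 -c "$P"
```

```text
t19.55 avg [581.08 -41.39 183.5 ] sd [0.   0.03 0.  ] yaw -99.45 F [-1.41  0.21 -2.81] M [0.124 0.183 0.001]
t20.05 avg [581.09 -41.4  183.42] sd [0.01 0.01 0.02] yaw -99.44 F [-3.77  0.73  5.02] M [ 0.368  1.332 -0.029]
```

```bash
P='from h import *
avg(2);st()'; python3 -m pendant '[[[0,0,-0.7],[0,0,0]],[[0,0,-0.7],[0,0,0]],[[0,0,-0.7],[0,0,0]],[[0,0,-0.7],[0,0,0]],[[0,0,-0.7],[0,0,0]]]' 1 >/dev/null; python3 -c "$P"; python3 -m pendant '[[[0,0,-10],[0,0,0]],[[0,0,-40],[0,0,0]],[[0,0,-80],[0,0,0]],[[0,0,-105],[0,0,0]],[[0,0,-105],[0,0,0]]]' >/dev/null; python3 -c "$P
goal(.424,.264,.2,-90)"
```

```text
t20.65 avg [581.28 -41.37 183.01] sd [0.04 0.   0.  ] yaw -99.45 F [-0.59 -0.04  0.15] M [ 0.071 -0.054 -0.012]
t20.70 [ 0.5812 -0.0414  0.183 ] yaw -99.45 tilt [0.     0.0003] F [-0.44  0.43 -0.69] M [ 0.095 -0.062 -0.02 ] w 0.982 g 0.0
t21.25 avg [582.47 -41.34 292.49] sd [0.59 0.03 1.39] yaw -99.43 F [-0.15 -0.35 -0.31] M [ 0.092 -0.033  0.026]
t21.30 [ 0.5811 -0.0413  0.2891] yaw -99.46 tilt [0.0017 0.0011] F [ 0.16  0.45 -0.37] M [ 0.064 -0.035 -0.014] w 1.000 g 0.0
goal [-275.2, 205.3, 89.2] [-0.0016, 0.0012, -0.1652]
```

```bash
python3 -m pendant '[[[-30,20,0],[0,0,-0.03]],[[-70,52,10],[0,0,-0.08]],[[-110,80,25],[0,0,-0.165]],[[-150,112,40],[0,0,-0.165]],[[-190,142,60],[0,0,-0.165]],[[-230,170,75],[0,0,-0.165]],[[-260,192,85],[0,0,-0.165]],[[-275,205,89],[0,0,-0.165]],[[-275,205,89],[0,0,-0.165]],[[-275,205,89],[0,0,-0.165]]]' >/dev/null; python3 -c "
from h import *
avg(3);st();goal(.424,.264,.2,-90)
T=cap('top');S=cap('side')
cv2.imwrite('pics/c6.png',np.hstack([crop(S,327,335,60,400,500),crop(S,262,195,32,400,500)])[...,::-1])"
```

```text
t22.40 avg [423.97 262.98 198.71] sd [0.31 0.26 0.25] yaw -90.01 F [ 0.09  0.02 -0.58] M [ 0.093 -0.048  0.022]
t22.45 [0.4245 0.2626 0.1992] yaw -90.09 tilt [-0.0002  0.    ] F [ 0.48 -0.49  1.08] M [ 0.079 -0.064  0.013] w 0.997 g 0.0
goal [-1.4, 0.5, -0.8] [0.0002, 0.0, -0.0016]
```

View pics/c6.png

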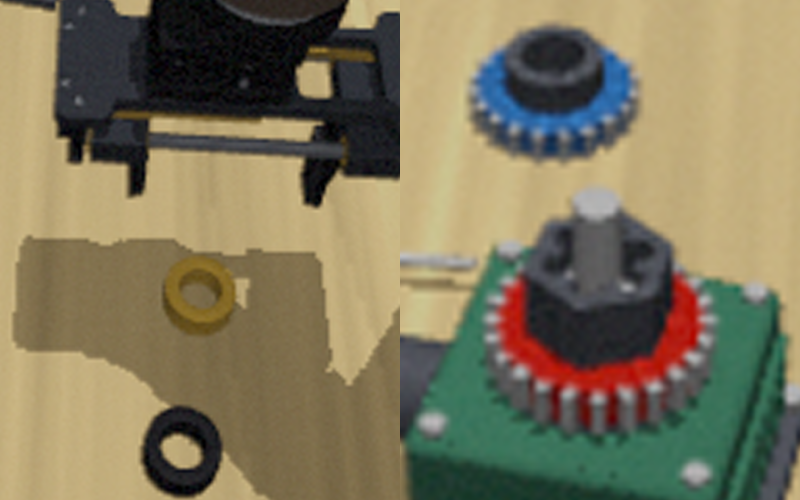

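The crop shows the gear seated flat on the gearbox. The brass collar at about side(327,348) is bracketed by the open fingers, and the black ring below is clear of them.

```bash
python3 -m pendant '[[[-1,0,30],[0,0,0]],[[-1,0,70],[0,0,0]],[[-1,0,105],[0,0,0]],[[-1,0,120],[0,0,0]],[[-1,0,126],[0,0,0]],[[-1,0,126],[0,0,0]],[[-1,0,126],[0,0,0]]]' >/dev/null; python3 -c "
from h import *
avg(3)
S=cap('side')
cv2.imwrite('pics/c7.png',crop(S,327,338,32,500,500)[...,::-1])
s=r.sense();p=np.array(s['tcp_pos'])
a=np.linspace(0,6.283,200)
for z in(.02,0.):
  q=np.array([proj(S,[p[0]+.022*np.cos(t),p[1]+.022*np.sin(t),z]) for t in a]);print(z,q.min(0),q.max(0))"
```

```text
t23.35 avg [424.75 265.05  74.37] sd [0.05 0.08 0.11] yaw -90.01 F [-0.24  0.15  0.  ] M [ 0.076 -0.033  0.004]
0.02 [315.21215756 334.63020215] [336.98757679 355.08970424]
0.0 [314.37253584 339.40208336] [335.77559032 359.69684075]
```

View pics/c7.png

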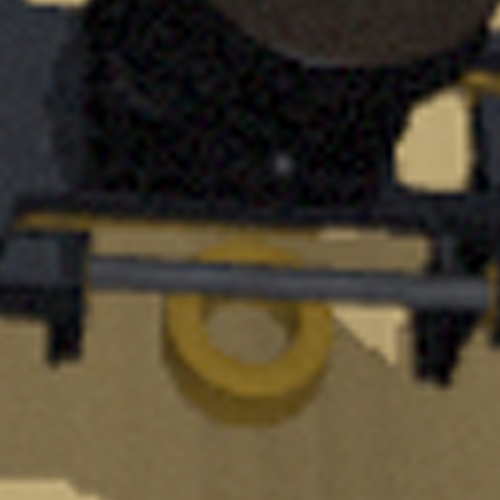

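The collar rim at u 315.9–337.6 matches the centred prediction to within a millimetre or so. Nudging 1 mm and gripping.

```bash
P='from h import *
avg(2);st()'; python3 -m pendant '[[[-1,0,2],[0,0,0]],[[-1,0,2],[0,0,0]],[[-1,0,2],[0,0,0]]]'>/dev/null;  python3 -m pendant '[[[0,0,0],[0,0,0]],[[0,0,0],[0,0,0]],[[0,0,0],[0,0,0]],[[0,0,0],[0,0,0]],[[0,0,0],[0,0,0]],[[0,0,0],[0,0,0]],[[0,0,0],[0,0,0]],[[0,0,0],[0,0,0]]]' 0.2 >/dev/null; python3 -c "$P"; python3 -m pendant '[[[0,0,-20],[0,0,0]],[[0,0,-60],[0,0,0]],[[0,0,-110],[0,0,0]],[[0,0,-160],[0,0,0]],[[0,0,-200],[0,0,0]],[[0,0,-215],[0,0,0]],[[0,0,-215],[0,0,0]],[[0,0,-215],[0,0,0]]]' >/dev/null; python3 -c "$P
goal(.5811,-.0414,.285,-90)
S=cap('side');cv2.imwrite('pics/x.png',S['f'][...,::-1])"
```

```text
t24.60 avg [424.11 265.64  71.23] sd [0.01 0.01 0.  ] yaw -90.00 F [ 0.03 -0.1   0.14] M [ 0.095 -0.082  0.018]
t24.65 [0.4241 0.2656 0.0712] yaw -90.00 tilt [0.     0.0004] F [-0.23  0.33 -1.18] M [ 0.142 -0.153  0.048] w 0.500 g 30.0
t25.50 avg [423.35 264.97 284.78] sd [0.04 0.07 0.35] yaw -90.03 F [-0.09  0.25 -1.05] M [ 0.093 -0.028  0.033]
t25.55 [0.4234 0.2649 0.2842] yaw -90.02 tilt [-0.0032 -0.0026] F [-0.24 -0.16 -0.51] M [0.037 0.003 0.05 ] w 0.496 g 30.0
goal [306.2, -157.8, -0.5] [0.0032, -0.0026, -0.0003]
```

```bash
python3 -m pendant '[[[30,-15,0],[0,0,0]],[[75,-39,0],[0,0,0]],[[120,-62,0],[0,0,0]],[[165,-85,0],[0,0,0]],[[210,-108,0],[0,0,0]],[[250,-129,0],[0,0,0]],[[285,-147,0],[0,0,0]],[[306,-158,0],[0,0,0]],[[306,-158,0],[0,0,0]],[[306,-158,0],[0,0,0]]]' >/dev/null; python3 -m pendant '[[[0,0,0],[0,0,0]],[[0,0,0],[0,0,0]],[[0,0,0],[0,0,0]]]' >/dev/null; python3 -c "
from h import *
avg(3);st();goal(.5811,-.042,.26,-90)
S=cap('side');cv2.imwrite('pics/c8.png',crop(S,262,178,25,500,500)[...,::-1])
s=r.sense();p=np.array(s['tcp_pos']);a=np.linspace(0,6.283,200)
for z in(p[2]-.0712,p[2]-.0512):
  q=np.array([proj(S,[p[0]+.022*np.cos(t),p[1]+.022*np.sin(t),z]) for t in a]);print('collar',z,q.min(0),q.max(0))
q=np.array([proj(S,[.5811+.0095*np.cos(t),-.0414+.0095*np.sin(t),.17]) for t in a]);print('nose',q.min(0),q.max(0))"
```

```text
t27.00 avg [581.88 -39.63 286.34] sd [0.04 0.11 0.03] yaw -89.92 F [-0.21  0.34 -0.57] M [ 0.081 -0.076  0.039]
t27.05 [ 0.582  -0.0399  0.2864] yaw -89.95 tilt [0.0003 0.0004] F [ 0.52  0.5  -1.39] M [ 0.064 -0.029  0.029] w 0.496 g 30.0
goal [2.1, 0.9, 26.4] [-0.0003, 0.0004, 0.0009]
collar 0.21512431408371707 [250.38476188 165.1834366 ] [269.98139797 177.40762948]
collar 0.23512431408371706 [250.14131809 158.10578985] [270.04801921 170.26541039]
nose [256.72565197 183.44464665] [264.89093636 188.75909267]
```

View pics/c8.png

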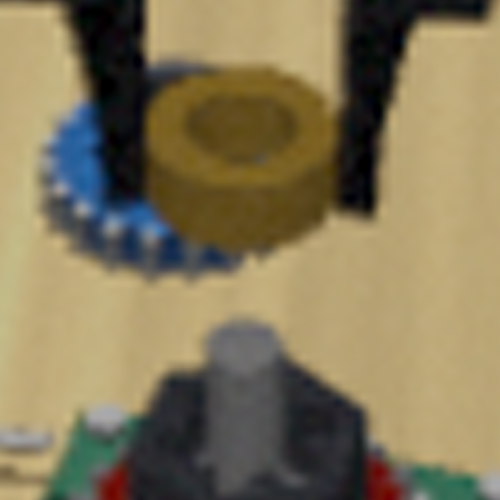

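The crop shows the collar held level, u 251.5–271, above the nose at u 257.8–265.3. Allowing for the shared camera bias, they line up within about 1 mm.

```bash
P='from h import *
avg(2)'; python3 -m pendant '[[[1.3,0.7,8],[0,0,0]],[[1.3,0.7,20],[0,0,0]],[[1.3,0.7,32],[0,0,0]],[[1.3,0.7,38],[0,0,0]],[[1.3,0.7,40],[0,0,0]],[[1.3,0.7,40],[0,0,0]],[[1.3,0.7,40],[0,0,0]]]' >/dev/null; python3 -c "$P"; python3 -m pendant '[[[0,0,1.5],[0,0,0]],[[0,0,3],[0,0,0]],[[0,0,4.5],[0,0,0]],[[0,0,6],[0,0,0]],[[0,0,7],[0,0,0]],[[0,0,8],[0,0,0]],[[0,0,8],[0,0,0]]]' >/dev/null; python3 -c "$P"
```

```text
t27.85 avg [581.7  -41.74 246.56] sd [0.   0.02 0.08] yaw -89.99 F [ 0.53  0.41 -1.23] M [ 0.056 -0.042  0.037]
t28.65 avg [581.33 -41.75 237.99] sd [0.03 0.   0.07] yaw -90.00 F [ 0.33 -0.11 -0.87] M [ 0.047 -0.06   0.014]
```

```bash
P='from h import *
avg(2)'; python3 -m pendant '[[[0,0,2],[0,0,0]],[[0,0,4],[0,0,0]],[[0,0,6],[0,0,0]],[[0,0,8],[0,0,0]],[[0,0,8],[0,0,0]]]' >/dev/null; python3 -c "$P"; python3 -m pendant '[[[1.5,0,0],[0,0,0]],[[2.5,0,0],[0,0,0]],[[3,0,0],[0,0,0]],[[3,0,0],[0,0,0]]]' >/dev/null; python3 -c "$P"; python3 -m pendant '[[[-2,0,0],[0,0,0]],[[-4,0,0],[0,0,0]],[[-5.5,0,0],[0,0,0]],[[-6,0,0],[0,0,0]],[[-6,0,0],[0,0,0]]]' >/dev/null; python3 -c "$P"
```

```text
t29.25 avg [581.24 -41.77 229.77] sd [0.07 0.01 0.12] yaw -90.00 F [-0.37  0.1  -0.76] M [ 0.068 -0.041 -0.027]
t29.75 avg [581.42 -44.61 230.21] sd [0. 0. 0.] yaw -90.00 F [ 0.08 -0.1  -0.75] M [ 0.478 -0.003 -0.026]
t30.35 avg [581.37 -38.68 230.13] sd [0.   0.03 0.01] yaw -89.99 F [ 0.07 -0.02 -0.35] M [ 0.101 -0.061  0.022]
```

```bash
P='from h import *
avg(2)'; python3 -m pendant '[[[2,0,0],[0,0,0]],[[2.7,0,2],[0,0,0]],[[2.7,0,5],[0,0,0]],[[2.7,0,8],[0,0,0]],[[2.7,0,11],[0,0,0]],[[2.7,0,13],[0,0,0]],[[2.7,0,14.5],[0,0,0]],[[2.7,0,14.5],[0,0,0]],[[2.7,0,14.5],[0,0,0]]]' >/dev/null; python3 -c "$P"; python3 -m pendant '[[[0,0,0.5],[0,0,0]],[[0,0,1],[0,0,0]],[[0,0,1.5],[0,0,0]],[[0,0,2],[0,0,0]],[[0,0,2.4],[0,0,0]],[[0,0,2.4],[0,0,0]]]' >/dev/null; python3 -c "$P"
```

```text
t31.35 avg [581.45 -41.43 215.72] sd [0.02 0.01 0.04] yaw -90.00 F [ 0.05 -0.41 -0.35] M [ 0.039 -0.053  0.026]
t32.05 avg [581.38 -41.44 213.27] sd [0.01 0.01 0.  ] yaw -90.00 F [-0.6  -0.36  0.07] M [0.083 0.024 0.022]
```

```bash
P='from h import *
avg(2)'; python3 -m pendant '[[[0,0,0.3],[0,0,0]],[[0,0,0.6],[0,0,0]],[[0,0,0.6],[0,0,0]]]' >/dev/null; python3 -c "$P"
```

```text
t32.45 avg [581.39 -41.44 213.22] sd [0. 0. 0.] yaw -89.99 F [-1.64  0.6   4.04] M [0.259 0.552 0.012]
```

Collar is in contact at 213.2, as expected. Relax, open partly, retreat.

```bash
python3 -m pendant '[[[0,0,-0.4],[0,0,0]],[[0,0,-0.4],[0,0,0]],[[0,0,-0.4],[0,0,0]],[[0,0,-0.4],[0,0,0]],[[0,0,-0.4],[0,0,0]],[[0,0,-0.4],[0,0,0]]]' 0.85 >/dev/null; python3 -m pendant '[[[0,0,-10],[0,0,0]],[[0,0,-30],[0,0,0]],[[0,0,-60],[0,0,0]],[[0,0,-100],[0,0,0]],[[0,0,-130],[0,0,0]],[[0,0,-130],[0,0,0]],[[0,0,-130],[0,0,0]]]' | tail -2; python3 -c "
from h import *
st();S=cap('side');cv2.imwrite('pics/c9.png',crop(S,262,200,40,500,500)[...,::-1])"
```

```text
gripper_width: 0.854
gripper_force: 0.0
t33.80 [ 0.5813 -0.0414  0.3442] yaw -90.00 tilt [0.0022 0.0012] F [-0.3   0.06 -1.08] M [ 0.065 -0.003 -0.031] w 0.854 g 0.0
```

View pics/c9.png

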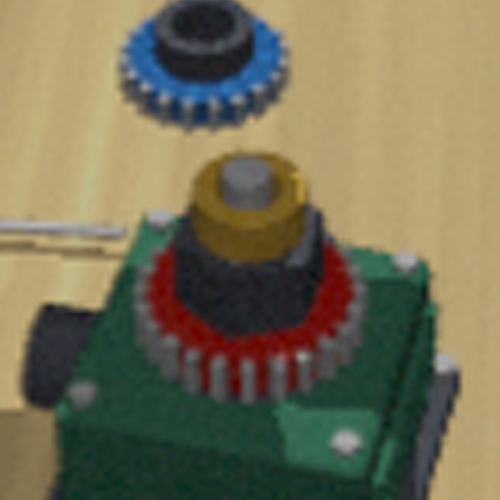

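The picture shows the gear seated and the collar flat on its boss at about (250,210) in the crop, with the nose poking through. The gripper is clear.

```bash
python3 -c "
from station import r
print(r.finish_job())"
```

```text
the job is handed in; nothing more can be done
None
```

The red gear is meshed and fully seated on the splined shaft, with the brass collar flat on top of it. The job is handed in at about 34 s, with contact forces under about 10 N at every reading.

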